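# Release the cracked gimbal ring from its spring clip

### The job

Two nickel spring clips stand on the counter: one holds the large cracked brass gimbal ring, the other a small steel bezel ring. Press the plunger head of the clip that holds the large brass ring straight down to its stop and keep it down for a moment, so that the jaws let the ring drop upright into the wooden cradle below; then let the plunger spring all the way back up. Do not press the other clip's plunger.

Things in the scene. Friction and masses are not known exactly. Their poses are not given: they have to be found in the camera images.
- ring_clip_head (a point): centre of the top of the plunger head to press: a flat round nickel button 36 mm across, 10 mm thick, 185 mm above the counter when up, over the column of the clip with the large brass ring. The point moves with the head. The clip is fixed; z up, +x points from the column along its jaw arm (18 mm wide, top at 136 mm, 108 mm out from here). The head is the clip's highest part.
- ring_clip_plunger (a joint): travel of that plunger in m: 0 = up, 0.018 = down on its stop. Spring: about 3.5 N to start, 10 N at the stop; returns by itself. Pressing draws the two jaws apart (8 mm each at the stop); the ring drops when they are about 50 to 80 % open.
- gimbal_ring: large loose brass gimbal ring, 76 mm outside diameter, band 8 mm wide, 5 mm thick, dark crack, two small side pins, about 80 g. Stands upright; origin at its centre, x = the ring's axis (level). In the jaws its centre is 68 mm above the counter, 70 mm along the clip's +x from the plunger axis; in the cradle below, about 52 mm above the counter.
- bezel_clip_plunger (a joint): travel in m of the plunger of the other, otherwise identical clip, which holds the small steel bezel ring (50 mm outside diameter): 0 = up, 0.018 = down. To be left alone.
Not all that is in view belongs to the job. Of the things shaped like the gimbal_ring, the brass one is meant.

How it is judged:
By the outcome, as a careful person would: the job done as asked, in the order asked, and still so for the second after the job is handed in, with the robot touching nothing.
It also fails if it takes over 32 s, if anything falls off the work surface, if the arm or the gripper's body presses on something with over 40 N, if the wrist force passes 120 N, or if a joint passes its speed limit or range.

### The arm

A 7-joint arm with a two-finger parallel gripper is mounted at the origin on the work surface. World frame = base frame: x ahead of the robot, y to its left, z up, the work surface at z = 0. Lengths are in m, angles in rad, forces in N, time in s.
With the tool pointing down it reaches from about 0.425 to 1.025 m from the base axis. Payload 3.6 kg.
Tool frame: the origin (TCP) lies at the very end of the fingers, on their centre line; the grasp point (between the pads) lies bot.grasp_offset behind it (bot.grasp_offset is the distance from the TCP to the grasp point, in m); x points along the fingers, y is the direction in which the jaws open and shut, and the axes are right-handed (so a half turn about x gives the same grasp; the last joint's range is limited). The gripper opens to 85 mm and grips with 20 to 120 N. Pads are 22 mm wide; open, the fingers measure 114 mm over their backs; the gripper's body (76 mm by 85 mm) begins 54 mm behind the grasp point. The pads swing forward as they close: fully open they stand 13 mm farther back than shut.
Start: joints at [-1.397, 0.591, 0.048, 1.609, -0.033, 0.943, -0.034], TCP at [0.191, 0.699, 0.231] pointing down, gripper open.
Joint ranges: [-2.69, 2.69], [-0.47, 2.24], [-1.27, 1.36], [0.19, 2.51], [-1.53, 4.68], [0.08, 2.07], [-3.09, 3.09]. Speed limits (rad/s): [2.57, 2.57, 3.14, 3.14, 3.14, 3.14, 3.14].

### API

Orientations are given as a 3x3 rotation matrix whose columns are the frame's x, y, z axes.
In Python, from station import read_state, camera, camera_info, job, bot gives the robot as it stands.
- The arm moves only by the tool step_arm, never from a script. Its argument "moves" is a list of rows, each an object of numbers: "hand": the opening, from 0 (shut) to 1 (fully open); "x", "y", "z": the shift along the tool's x, y, z in cm; "roll": the turn about the tool's x in rad. A call has 1 to 8 rows; each row is the pose to reach, as a shift and turn from the pose commanded when the call began, along the tool's axes at that moment; what a row does not reach only later rows make up. A row lasts 1/8 s, in which the tool goes at most 62.5 mm and 10.7 degrees, less where a joint would pass 70% of its speed; a pose out of reach is approached as far as the arm can. A call with a gripper value outside its range is refused whole. The fingers move at their own pace and stop on an object; the grip force is fixed at half the most. Time passes only in rows, so rows that repeat a pose let the fingers close. It gives the time, the measured TCP pose, the force and the opening at its end, in the units of the state.
- read_state(): the state, without advancing time (a new reading comes with each control period).
- camera(name): name is "scene" or "top" or "wrist"; returns (picture, depth): 400x640x3 uint8, blue, green, red; 400x640 float32, m along the optical axis (not along the pixel's ray), 0 where there is no reading.
- camera_info(name): a dict with "intrinsics" (3x3 intrinsics, pixels), "R" (3x3) and "t" (3): a world point X has camera coordinates R X + t. Camera axes: x right, y down, z forward; pixel columns grow to the right and rows downward; lengths in m; the calibration is good to about 2 mm. A picture is of the moment at which its call begins: read the wrist's pose just before it. camera_info takes no time and is no camera call; for the wrist camera it gives the pose at the moment of the call.
- job.hand_in(): hands the job in, once; it reports no verdict.
The state is a dict: "time": time; "joint_pos": joint angles; "qvel": joint speeds; "effort": joint torques, N m; "ee_pos": TCP position; "eef_rot": TCP orientation; "ft_force": force on the tool from outside, world axes, zero at the start; "moment": the same for the moment, N m; "grip_width": opening from 0.0 (shut) to 1.0 (fully open).
Only numpy, scipy, OpenCV 4.12 (cv2) and the standard library are available. Lean on these libraries where they do the work, as an engineer would, in place of code of your own. Each camera call takes 0.05 s, during which the arm holds its last target. There are 200 camera calls.

## Working session

There is one attempt and no reset: what is moved stays moved. The work goes in short steps, Python scripts to look and compute and a tool call to move; the robot and the scene stay as the last step left them, time stands still between calls to the robot, and variables do not carry over. Pictures are saved under pics/ and viewed, about 8 in all and at most 12, crops included, and the job is handed in when it is done.

Besides the shell and the picture viewer there is one more tool, called after "Call:" by a JSON object that holds its "api" and its "payload". step_arm: Moves the arm, as the interface text tells. Its arguments: {"type":"object","properties":{"moves":{"type":"array","items":{"type":"object","properties":{"hand":{"type":"number"},"x":{"type":"number"},"y":{"type":"number"},"z":{"type":"number"},"roll":{"type":"number"}}}}},"required":["moves"]}

```bash
mkdir -p pics; cat > h.py <<'E'
import numpy as np, cv2
from station import read_state, camera, camera_info, job, bot
def pts(n,d):
    c=camera_info(n);K=np.array(c["intrinsics"]);R=np.array(c["R"]);t=np.array(c["t"])
    v,u=np.mgrid[:d.shape[0],:d.shape[1]]
    p=np.stack([(u-K[0,2])/K[0,0]*d,(v-K[1,2])/K[1,1]*d,d],-1)
    return (p-t)@R
def grab(n,tag):
    im,d=camera(n);cv2.imwrite(f"pics/{tag}.png",im);np.save(f"pics/{tag}.npy",d);P=pts(n,d);P[d==0]=np.nan;return im,d,P
E
python3 - <<'E'
from h import *
s=read_state();print(s["time"],s["ee_pos"],np.round(s["eef_rot"],3),s["ft_force"])
for n in("scene","top"):
    im,d,P=grab(n,n+"0")
    m=((P[...,2]>.165)&(P[...,2]<.2)).astype(np.uint8)
    k,l,st,c=cv2.connectedComponentsWithStats(m)
    for i in range(1,k):
        if st[i,4]>30: print(n,c[i].round(),st[i,4],np.nanmedian(P[l==i],0).round(4))
cv2.imwrite("pics/both.png",cv2.resize(np.vstack([cv2.imread("pics/scene0.png"),cv2.imread("pics/top0.png")]),(480,600)))
E
```

```text
0.0 [0.19091364 0.6985619  0.23012481] [[-0.     0.264  0.965]
 [-0.002  0.965 -0.264]
 [-1.    -0.002  0.   ]] [-0.03552812  0.76548461  0.40951326]
scene [494.  83.] 731 [0.0557 0.0291 0.1823]
scene [262. 147.] 206 [ 0.5732 -0.1483  0.1834]
scene [414. 210.] 277 [0.4635 0.1557 0.1835]
top [382. 189.] 160 [ 0.567  -0.1507  0.1835]
top [259. 234.] 170 [0.4565 0.1528 0.1837]
```

View pics/scene0.png

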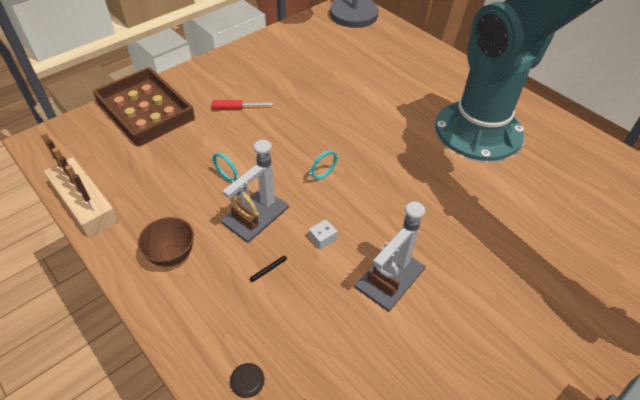

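View pics/top0.png

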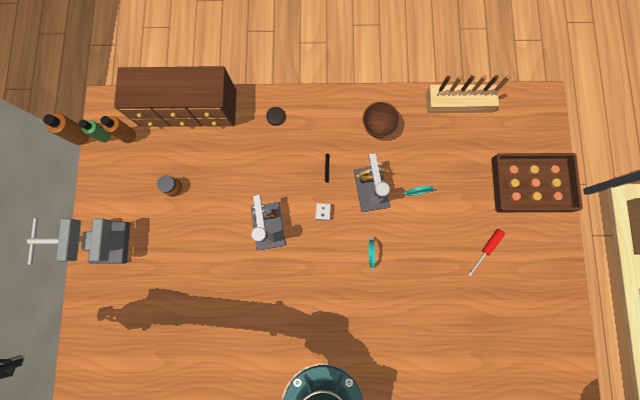

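Two clips: the clip with its head at scene (262,147) / top (382,189) shows a golden ring. The clip with its head at scene (414,210) / top (259,234) shows a small steel one. The two teal rings are loose distractors. I'll confirm with an enlarged crop and refine the head centre.

```bash
python3 - <<'E'
from h import *
a=cv2.imread("pics/scene0.png")
cv2.imwrite("pics/crop.png",np.hstack([cv2.resize(a[130:250,200:300],(400,480),interpolation=2),cv2.resize(a[195:315,345:445],(400,480),interpolation=2)]))
for n in("scene","top"):
    im=cv2.imread(f"pics/{n}0.png");d=np.load(f"pics/{n}0.npy");P=pts(n,d)
    c=camera_info(n);K=np.array(c["intrinsics"]);R=np.array(c["R"]);t=np.array(c["t"]);o=-R.T@t
    for lo,hi in((.180,.190),(.12,.142)):
        m=((P[...,2]>lo)&(P[...,2]<hi)&(P[...,0]>.45)&(P[...,0]<.72)&(abs(P[...,1]+.14)<.07)).astype(np.uint8)
        k,l,st,cc=cv2.connectedComponentsWithStats(m);i=1+st[1:,4].argmax()
        v,u=np.nonzero(l==i);z=.185 if lo>.15 else .136
        r=np.c_[u,v,np.ones(len(u))]@np.linalg.inv(K).T@R; X=o+r*((z-o[2])/r[:,2])[:,None]
        (ctr,rad)=cv2.minEnclosingCircle(X[:,:2].astype(np.float32))
        print(n,lo,len(u),"mean",X.mean(0).round(4),"circle",np.round(ctr,4),round(rad,4),"bbox",X.min(0).round(3),X.max(0).round(3),"medz",np.median(P[l==i][:,2]).round(4),"PCA",np.linalg.svd(X[:,:2]-X[:,:2].mean(0),full_matrices=False)[2][0].round(3))
E
```

```text
scene 0.18 188 mean [ 0.5735 -0.1479  0.185 ] circle [ 0.5744 -0.1473] 0.0194 bbox [ 0.555 -0.167  0.185] [ 0.591 -0.129  0.185] medz 0.1836 PCA [0.548 0.836]
scene 0.12 587 mean [ 0.6277 -0.1357  0.136 ] circle [ 0.6205 -0.1333] 0.0629 bbox [ 0.559 -0.159  0.136] [ 0.682 -0.115  0.136] medz 0.1335 PCA [0.993 0.121]
top 0.18 156 mean [ 0.5674 -0.1512  0.185 ] circle [ 0.5668 -0.1515] 0.018 bbox [ 0.549 -0.167  0.185] [ 0.584 -0.135  0.185] medz 0.1836 PCA [-0.919  0.394]
top 0.12 249 mean [ 0.6315 -0.1399  0.136 ] circle [ 0.6258 -0.1388] 0.0488 bbox [ 0.577 -0.155  0.136] [ 0.675 -0.125  0.136] medz 0.1347 PCA [-0.992 -0.129]
```

View pics/crop.png

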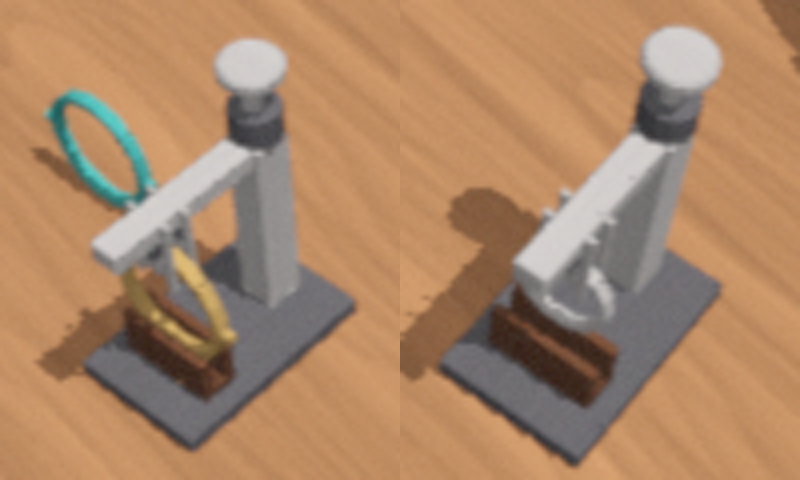

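The crop confirms it: the left clip (head at scene (262,147)) holds the large brass ring, and the right one holds the small steel bezel. The head is near (0.570,-0.149,0.184), which matches the stated 0.185 height. I'll close the fingers, go up, and travel over high.

Call:
{"api": "step_arm", "payload": {"moves": [{"x": -5,"hand": 0},{"x": -6,"y": -6,"z": 5,"hand": 0},{"x": -6,"y": -72,"z": 59,"hand": 0},{"x": -6,"y": -72,"z": 59,"hand": 0},{"x": -6,"y": -72,"z": 59,"hand": 0},{"x": -6,"y": -72,"z": 59,"hand": 0},{"x": -6,"y": -72,"z": 59,"hand": 0},{"x": -6,"y": -72,"z": 59,"hand": 0}]}}

```text
invalid input
```

Call:
{"api": "step_arm", "payload": {"moves": [{"x": -5,"y": 0,"z": 0,"roll": 0,"hand": 0},{"x": -6,"y": -4,"z": 3.5,"roll": 0,"hand": 0},{"x": -6,"y": -8,"z": 7,"roll": 0,"hand": 0},{"x": -6,"y": -12,"z": 10,"roll": 0,"hand": 0},{"x": -6,"y": -16,"z": 13,"roll": 0,"hand": 0},{"x": -6,"y": -20,"z": 16.5,"roll": 0,"hand": 0},{"x": -6,"y": -24,"z": 20,"roll": 0,"hand": 0},{"x": -6,"y": -28,"z": 23,"roll": 0,"hand": 0}]}}

```text
time: 1.1
ee_pos: [0.3399, 0.3665, 0.2911]
eef_rot: [[0.0, 0.264, 0.964], [-0.0, 0.964, -0.264], [-1.0, -0.0, 0.0]]
ft_force: [-0.6, 0.2, -0.6]
grip_width: -0.0
```

Call:
{"api": "step_arm", "payload": {"moves": [{"x": 0,"y": -4.4,"z": 3.6,"roll": 0,"hand": 0},{"x": 0,"y": -8.8,"z": 7.2,"roll": 0,"hand": 0},{"x": 0,"y": -13.2,"z": 10.8,"roll": 0,"hand": 0},{"x": 0,"y": -17.6,"z": 14.4,"roll": 0,"hand": 0},{"x": 0,"y": -22,"z": 18,"roll": 0,"hand": 0},{"x": 0,"y": -26.4,"z": 21.6,"roll": 0,"hand": 0},{"x": 0,"y": -30.8,"z": 25.2,"roll": 0,"hand": 0},{"x": 0,"y": -35,"z": 29,"roll": 0,"hand": 0}]}}

```text
time: 2.1
ee_pos: [0.5268, -0.047, 0.2911]
eef_rot: [[-0.0, 0.264, 0.965], [0.0, 0.965, -0.264], [-1.0, 0.0, -0.001]]
ft_force: [1.5, 1.7, 0.4]
grip_width: 0.001
```

Call:
{"api": "step_arm", "payload": {"moves": [{"x": 0,"y": -3,"z": 2.5,"roll": 0,"hand": 0},{"x": 0,"y": -6,"z": 5,"roll": 0,"hand": 0},{"x": 0,"y": -8.5,"z": 7,"roll": 0,"hand": 0},{"x": 0,"y": -8.5,"z": 7,"roll": 0,"hand": 0}]}}

```text
time: 2.6
ee_pos: [0.5719, -0.1491, 0.2911]
eef_rot: [[-0.0, 0.268, 0.963], [-0.002, 0.963, -0.268], [-1.0, -0.002, 0.0]]
ft_force: [-0.7, 0.3, -0.5]
grip_width: 0.002
```

```bash
python3 - <<'E'
from h import *
s=read_state();print(s["time"],s["ee_pos"],s["ft_force"],s["joint_pos"])
im,d,P=grab("wrist","w1")
m=((P[...,2]>.178)&(P[...,2]<.19)).astype(np.uint8)
k,l,st,c=cv2.connectedComponentsWithStats(m)
for i in range(1,k):
    if st[i,4]>100: Q=P[l==i];print(c[i].round(),st[i],np.median(Q,0).round(4),np.round(cv2.minEnclosingCircle(Q[:,:2].astype(np.float32))[0],4),Q.min(0).round(3),Q.max(0).round(3))
E
```

```text
2.6 [ 0.57189852 -0.14906386  0.29106883] [-0.7221951   0.31881039 -0.52206847] [-0.11348327  0.37544813  0.3905125   1.87110271 -0.17306545  0.92784982
  1.65594687]
[323. 190.] [ 301  168   45   45 1577] [ 0.5683 -0.147   0.1846] [ 0.5695 -0.1476] [ 0.552 -0.165  0.178] [ 0.588 -0.13   0.187]
```

View pics/w1.png

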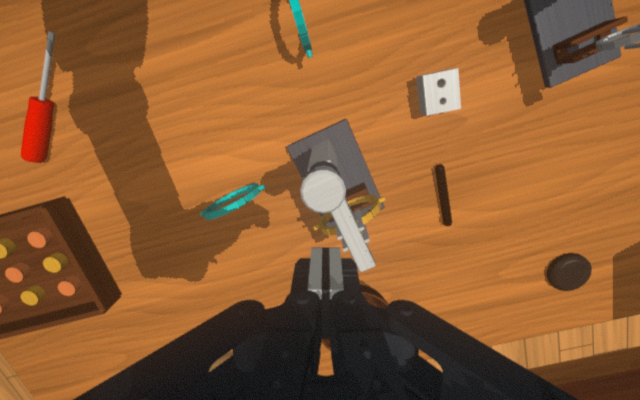

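The wrist view shows the nickel head at (323,190), with the brass ring at (350,215) under this clip's arm. The head measures (0.5695,-0.148,0.185), 2–3 mm from the TCP. I'll correct that and descend to just above it.

Call:
{"api": "step_arm", "payload": {"moves": [{"x": 3,"y": 0,"z": -0.2,"roll": 0,"hand": 0},{"x": 6.5,"y": 0,"z": -0.2,"roll": 0,"hand": 0},{"x": 9,"y": 0,"z": -0.2,"roll": 0,"hand": 0},{"x": 10,"y": 0,"z": -0.2,"roll": 0,"hand": 0},{"x": 10,"y": 0,"z": -0.2,"roll": 0,"hand": 0}]}}

```text
time: 3.28
ee_pos: [0.5695, -0.1443, 0.191]
eef_rot: [[-0.001, 0.262, 0.965], [0.001, 0.965, -0.262], [-1.0, 0.0, -0.001]]
ft_force: [0.4, 0.1, -0.5]
grip_width: 0.003
```

Call:
{"api": "step_arm", "payload": {"moves": [{"x": 0.3,"y": 0,"z": 0,"roll": 0,"hand": 0},{"x": 0.6,"y": 0,"z": 0,"roll": 0,"hand": 0},{"x": 0.9,"y": 0,"z": 0,"roll": 0,"hand": 0},{"x": 1.2,"y": 0,"z": 0,"roll": 0,"hand": 0},{"x": 1.2,"y": 0,"z": 0,"roll": 0,"hand": 0}]}}

```text
time: 3.9
ee_pos: [0.5704, -0.1455, 0.1797]
eef_rot: [[0.001, 0.264, 0.965], [-0.0, 0.965, -0.264], [-1.0, 0.0, 0.001]]
ft_force: [-0.3, 0.2, 4.7]
grip_width: 0.001
```

Contact at about 0.185, and the spring force fits. Pressing on.

Call:
{"api": "step_arm", "payload": {"moves": [{"x": 0.3,"y": 0,"z": 0,"roll": 0,"hand": 0},{"x": 0.6,"y": 0,"z": 0,"roll": 0,"hand": 0},{"x": 0.9,"y": 0,"z": 0,"roll": 0,"hand": 0},{"x": 1.1,"y": 0,"z": 0,"roll": 0,"hand": 0},{"x": 1.2,"y": 0,"z": 0,"roll": 0,"hand": 0},{"x": 1.2,"y": 0,"z": 0,"roll": 0,"hand": 0}]}}

```text
time: 4.65
ee_pos: [0.5704, -0.1454, 0.1683]
eef_rot: [[0.001, 0.264, 0.965], [0.0, 0.965, -0.264], [-1.0, 0.001, 0.001]]
ft_force: [-1.0, 0.4, 9.1]
grip_width: 0.0
```

Call:
{"api": "step_arm", "payload": {"moves": [{"x": 0.1,"y": 0,"z": 0,"roll": 0,"hand": 0},{"x": 0.2,"y": 0,"z": 0,"roll": 0,"hand": 0},{"x": 0.2,"y": 0,"z": 0,"roll": 0,"hand": 0}]}}

```text
time: 5.03
ee_pos: [0.5705, -0.1454, 0.1671]
eef_rot: [[0.001, 0.264, 0.965], [0.001, 0.965, -0.264], [-1.0, 0.001, 0.001]]
ft_force: [-3.2, 0.8, 13.6]
grip_width: -0.002
```

The force is now rising above the spring's 10 N, so the plunger is on its stop at 0.167. I'll press a touch more, hold about 0.6 s, and look.

Call:
{"api": "step_arm", "payload": {"moves": [{"x": 0.1,"y": 0,"z": 0,"roll": 0,"hand": 0},{"x": 0.1,"y": 0,"z": 0,"roll": 0,"hand": 0},{"x": 0.1,"y": 0,"z": 0,"roll": 0,"hand": 0},{"x": 0.1,"y": 0,"z": 0,"roll": 0,"hand": 0},{"x": 0.1,"y": 0,"z": 0,"roll": 0,"hand": 0}]}}

```text
time: 5.65
ee_pos: [0.5705, -0.1454, 0.167]
eef_rot: [[0.002, 0.264, 0.965], [0.001, 0.965, -0.264], [-1.0, 0.001, 0.001]]
ft_force: [-4.7, 1.7, 19.8]
grip_width: -0.0
```

```bash
python3 - <<'E'
from h import *
im,d,P=grab("scene","s2")
cv2.imwrite("pics/s2c.png",cv2.resize(im[130:250,200:320],(600,600),interpolation=2))
E
```

```text
(no output)
```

View pics/s2c.png

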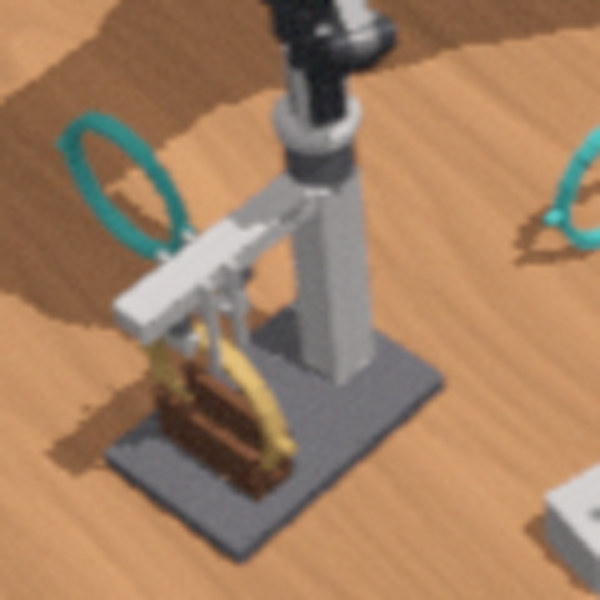

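The plunger is down, with its head on the collar at crop (315,125). The ring has dropped into the cradle and stands upright at crop (230,400). Releasing straight up.

Call:
{"api": "step_arm", "payload": {"moves": [{"x": -0.4,"y": 0,"z": 0,"roll": 0,"hand": 0},{"x": -0.8,"y": 0,"z": 0,"roll": 0,"hand": 0},{"x": -1.3,"y": 0,"z": 0,"roll": 0,"hand": 0},{"x": -1.9,"y": 0,"z": 0,"roll": 0,"hand": 0},{"x": -3.5,"y": 0,"z": 0,"roll": 0,"hand": 0},{"x": -7,"y": 0,"z": 0,"roll": 0,"hand": 0},{"x": -11,"y": 0,"z": 0,"roll": 0,"hand": 0},{"x": -11,"y": 0,"z": 0,"roll": 0,"hand": 0}]}}

```text
time: 6.7
ee_pos: [0.5716, -0.1463, 0.2778]
eef_rot: [[0.006, 0.264, 0.965], [-0.001, 0.965, -0.264], [-1.0, 0.0, 0.006]]
ft_force: [0.7, -0.0, -0.5]
grip_width: 0.001
```

```bash
python3 - <<'E'
from h import *
im,d,P=grab("scene","s3")
cv2.imwrite("pics/s3c.png",cv2.resize(im[130:250,200:320],(600,600),interpolation=2))
P0=pts("scene",np.load("pics/scene0.npy"))
for tag,Q,I in(("before",P0,cv2.imread("pics/scene0.png")),("after",P,im)):
    for u,v in((262,147),(414,210)): print(tag,"head z",np.nanmedian(Q[v-3:v+4,u-3:u+4,2]).round(4))
    h=cv2.cvtColor(I,cv2.COLOR_BGR2HSV);m=cv2.inRange(h,(18,90,90),(30,255,255));m[:,:225]=0;m[:,275:]=0;m[:180]=0;m[245:]=0
    R=Q[m>0];R=R[(abs(R[:,0]-.635)<.05)&(R[:,2]>.02)&(R[:,2]<.12)];print(tag,len(R),"ring centroid",R.mean(0).round(4),"z max",np.percentile(R[:,2],97).round(3))
im,d,P=grab("wrist","w3")
m=((P[...,2]>.175)&(P[...,2]<.195)&(abs(P[...,0]-.57)<.03)&(abs(P[...,1]+.148)<.03));print("wrist head z",np.median(P[m][:,2]),m.sum());print(read_state()["time"])
E
```

```text
before head z 0.184
before head z 0.1838
before 194 ring centroid [ 0.6384 -0.1292  0.0653] z max 0.103
after head z 0.1845
after head z 0.1835
after 125 ring centroid [ 0.6392 -0.1236  0.0634] z max 0.088
wrist head z 0.18349017195693246 1754
6.8
```

View pics/s3c.png

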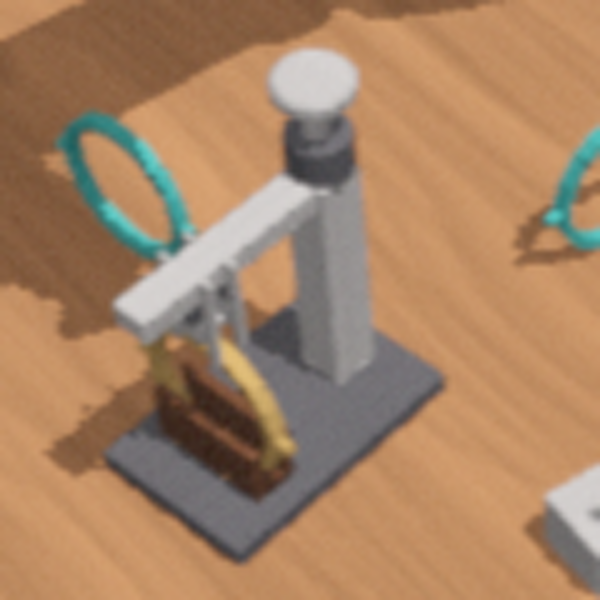

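The head is fully up again at crop (313,85), and the ring stands upright in the cradle at crop (230,400). Its top went from 103 to 88 mm, which fits the 16 mm drop.

```bash
python3 -c "
from h import *
job.hand_in();print(read_state()['time'])"
```

```text
the job is handed in; nothing more can be done
the job is handed in; nothing more can be done
```

The large brass ring is out of its clip and standing upright in the wooden cradle. I pressed the clip's plunger with the shut fingers and handed the job in at about 6.8 s.

- **Press:** the tool tip reached z ≈ 0.167 m, with the force rising to about 20 N against the 10 N spring. That means the plunger was on its stop, and I held it there for about 0.6 s.
- **Ring:** its top fell from about 103 to 88 mm above the counter, close to the 16 mm drop expected. The last picture showed it upright in the cradle. Its brass colour centroid gave no useful check: it moved only 2 mm, because the cradle hides part of the ring once it has dropped.
- **Plunger release:** the head measured 184 mm again after release, the same as before the press.
- **Other clip:** its head measured 184 mm before and after, and I did not touch it.
- **Robot:** the gripper stood about 9 cm above the head, touching nothing.

The fingers met the head about 3 mm off its centre in y, well within its 18 mm radius.

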